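# Set a flour mill's grind dial past its mark and back, taking up the slack

### The job

Set the grind on the green flour mill. Its handle has slack, so turn the handle clockwise until the needle has gone past the red mark to about the yellow mark, then turn it back anticlockwise until the needle stands on the red mark, so that the last movement is anticlockwise and the slack is taken up that way; then let go. Leave the white mill's handle alone.

Things in the scene. Friction and masses are not known exactly. Their poses are not given: they have to be found in the camera images.
- handle_grip (a point): GREEN mill's handle, on its vertical turning axis, 172 mm above the counter. Pale wooden bar (mm): 64 long, 18 wide, 34 tall; point is 17 above its underside, 31 above the disc below. x along the bar, y across (pinch along y from above), z up. Sits on a black dial 128 across on a fixed housing 180 x 260 x 130 high; an open steel hopper 90 across, 40 tall stands on top 145 from the axis.
- needle (a joint): White needle on the green mill's dial, rad, grows clockwise seen from above. 0 = on the red mark, 0.44 = on the yellow mark; starts 0.4 to 0.7 anticlockwise of red; stops at -1.0 and 0.9. It stands out from an aluminium disc under the handle, is moved only by the handle, with slack, and stays where left (friction 0.15 N m).
- handle (a joint): Slack: green mill's handle relative to its needle, rad, grows clockwise. Plays nearly freely (0.02 N m) from -0.14 to 0.14; at +0.14 the handle drives the needle clockwise, at -0.14 anticlockwise. Handle's turn over the mill = needle + handle; when both are 0 the bar points along the red mark.
- white_handle_end (a point): End of the handle bar of the WHITE mill, a bystander of the same shape and size with the same dial and handle; 30 mm from its turning axis, 172 mm above the counter. Leave it alone.

How it is judged:
On the way:
1. the green mill's needle is taken well past the red mark, to about the yellow mark (at least 0.28 rad past red) (value of joint needle above 0.28 rad), for 0.1 s.
At the end, for the whole second after the job is handed in: The green mill's needle rests on the red mark within 10 degrees (0.175 rad), and its handle lies on the anticlockwise side of its slack (slack angle below -0.05 rad) (value of joint needle between -0.175 and 0.175 rad and value of joint handle below -0.05 rad and velocity of joint needle between -0.05 and 0.05 rad/s); the robot touches nothing.
It fails at once if the white mill's handle is turned (its end moves more than 12 mm) (distance of white_handle_end from where it was at the start of the episode above 0.012 m).
It also fails if it takes over 38 s, if anything falls off the work surface, if the arm or the gripper's body presses on something with over 40 N, if the wrist force passes 120 N, or if a joint passes its speed limit or range.

### The arm

A 7-joint arm with a two-finger parallel gripper is mounted at the origin on the work surface. World frame = base frame: x ahead of the robot, y to its left, z up, the work surface at z = 0. Lengths are in m, angles in rad, forces in N, time in s.
With the tool pointing down it reaches from about 0.425 to 1.025 m from the base axis. Payload 3.6 kg.
Tool frame: the origin (TCP) lies on the front face of the gripper's body, between the roots of the fingers; the fingertips stand 73 mm ahead of it and the grasp point (between the pads) lies 54 mm ahead of it; z points along the fingers, y is the direction in which the jaws open and shut (so a half turn about z gives the same grasp; the last joint's range is limited). The gripper opens to 85 mm and grips with 20 to 120 N. Pads are 22 mm wide; open, the fingers measure 114 mm over their backs; the gripper's body (76 mm by 85 mm) begins 54 mm behind the grasp point. The pads swing forward as they close: fully open they stand 13 mm farther back than shut.
Start: joints at [-1.353, 0.591, 0.048, 1.609, -0.033, 0.943, -0.034], TCP at [0.222, 0.69, 0.304] pointing down, gripper open.
Joint ranges: [-2.69, 2.69], [-0.47, 2.24], [-1.27, 1.36], [0.19, 2.51], [-1.53, 4.68], [0.08, 2.07], [-3.09, 3.09]. Speed limits (rad/s): [2.57, 2.57, 3.14, 3.14, 3.14, 3.14, 3.14].

### API

Orientations are given as a 3x3 rotation matrix whose columns are the frame's x, y, z axes.
In Python, from cell import robot gives the robot as it stands. The module is installed in compiled form; this text tells all that it offers.
- The arm moves only by the tool drive_tool, never from a script. Its argument "motion" is text: rows parted by semicolons, each of 4 numbers parted by spaces: the shift along the tool's x, y, z in m, then the turn about the tool's z in degrees. A call has 1 to 8 rows; each row shifts and turns the commanded pose from where the row before left it, along the tool's axes as they then stand; what a row does not reach is not made up. A row lasts 1/12 s, in which the tool goes at most 41.7 mm and 7.16 degrees, less where a joint would pass 70% of its speed; a pose out of reach is approached as far as the arm can. A call with a gripper value outside its range is refused whole. "grip" is the finger opening in m, from 0 to 0.0854, set as the call begins (left out, the last holds). The fingers move at their own pace and stop on an object; "newtons" is the grip in N (left out, the last holds). Time passes only in rows, so rows that do not move let the fingers close. It gives the time, the measured TCP pose, the force and the opening at its end, in the units of the state.
- robot.sense(): the state, without advancing time (a new reading comes with each control period).
- robot.capture(name): name is "scene" or "top" or "wrist"; returns (picture, depth): 400x640x3 uint8, red, green, blue; 400x640 float32, m along the optical axis (not along the pixel's ray), 0 where there is no reading.
- robot.camera_params(name): a dict with "fov_y" (degrees; the focal length in pixels is half the picture's height over the tangent of half this angle, whatever the lens; pixels are square), "cx", "cy" (the principal point, pixels), "T" (4x4, takes a point from camera to world coordinates); the wrist camera has in their place "hand_eye" (4x4, takes a point from camera to tool coordinates, whose origin is the TCP and whose axes are the flange's). Camera axes: x right, y down, z forward; pixel columns grow to the right and rows downward; lengths in m; the calibration is good to about 2 mm. The wrist camera is an equidistant fisheye: a pixel r from the principal point sees the ray r / f radians off the axis. A picture is of the moment at which its call begins: read the wrist's pose just before it. camera_params takes no time and is no camera call.
- robot.job_done(): hands the job in, once; it reports no verdict.
Trained networks look in the newest picture that a camera, given by its name, has taken for a name from the list of things; names that differ only in an ending like _2 or _b are one class to them, and where a whole thing is asked for, a point or a joint stands for the part that bears it (a point fixed in the world has none). Each returns a list of dicts, best first, with "p" (0 to 1); they miss things now and then, are a little off and sometimes report something else, mostly with a low value. They report only what shows in the picture. A call takes as long as a camera call.
- robot.recognise(query, camera): "bbox" ([left, top, right, bottom] in pixels, round what is visible of it).
The state is a dict: "t": time; "qpos": joint angles; "dq": joint speeds; "tau": joint torques, N m; "ee_pos": TCP position; "tcp_rot": TCP orientation; "wrist_force": force on the tool from outside, world axes, zero at the start; "moment": the same for the moment, N m; "gripper_width": finger opening in m.
Only numpy, scipy, OpenCV 4.12 (cv2) and the standard library are available. Lean on these libraries where they do the work, as an engineer would, in place of code of your own. Each camera call takes 0.05 s, during which the arm holds its last target. There are 200 camera calls.

## Working session

There is one attempt and no reset: what is moved stays moved. The work goes in short steps, Python scripts to look and compute and a tool call to move; the robot and the scene stay as the last step left them, time stands still between calls to the robot, and variables do not carry over. Pictures are saved under pics/ and viewed, about 8 in all and at most 12, crops included, and the job is handed in when it is done.

Besides the shell and the picture viewer there is one more tool, called after "Request:" as name(argument=value, ...) on one line, values as JSON. drive_tool: Moves the arm, as the interface text tells. Its arguments: {"type":"object","properties":{"motion":{"type":"string"},"grip":{"type":"number"},"newtons":{"type":"number"}},"required":["motion"]}

```bash
mkdir -p pics
cat > h.py <<'E'
import numpy as np, cv2
from cell import robot
def cam(n):
    im,d=robot.capture(n); p=robot.camera_params(n); return im,d,p
def world(p,u,v,d,):
    f=200/np.tan(np.radians(p['fov_y'])/2)
    c=np.array([(u-p['cx'])/f*d,(v-p['cy'])/f*d,d,1.]); return (p['T']@c)[:3]
def save(n,im): cv2.imwrite('pics/'+n,im[...,::-1])
E
python3 - <<'E'
from h import *
s=robot.sense(); print(s['t'],s['ee_pos'],s['tcp_rot'],s['gripper_width'])
ims=[]
for n in ['top','scene']:
    im,d,p=cam(n); save(n+'.png',im)
    print(n,p['fov_y'],p['cx'],p['cy'],p['T'].round(3).tolist())
    for q in ['handle_grip','needle','white_handle_end']:
        for r in robot.recognise(q,n)[:3]:
            b=r['bbox'];u,v=(b[0]+b[2])/2,(b[1]+b[3])/2
            print(q,r['p'],b,world(p,u,v,d[int(v),int(u)]).round(3))
E
```

```text
0.0 [0.22216774 0.68943316 0.30273299] [[-9.51826266e-01  3.06637356e-01 -5.38681926e-04]
 [ 3.06637794e-01  9.51823840e-01 -2.15414681e-03]
 [-1.47811585e-04 -2.21555376e-03 -9.99997535e-01]] 0.08568471595220928
top 50.18085199043164 315.1019422390037 195.82863376602805 [[-0.011, -0.993, 0.116, 0.488], [-1.0, 0.011, 0.006, -0.081], [-0.007, -0.116, -0.993, 0.894], [0.0, 0.0, 0.0, 1.0]]
handle_grip 0.83 [432.0, 166.0, 467.0, 200.1] [ 0.59  -0.302  0.186]
handle_grip 0.52 [422.9, 164.8, 467.2, 203.8] [ 0.588 -0.294  0.185]
needle 0.77 [422.3, 164.6, 466.8, 202.8] [ 0.589 -0.294  0.185]
white_handle_end 0.72 [166.0, 220.9, 193.1, 258.3] [0.5   0.148 0.186]
white_handle_end 0.69 [429.1, 169.4, 463.6, 197.0] [ 0.589 -0.296  0.188]
scene 50.72773408143968 321.74440847851207 197.82845644114244 [[-0.812, 0.41, -0.415, 0.904], [0.583, 0.585, -0.563, 0.373], [0.012, -0.7, -0.714, 0.792], [0.0, 0.0, 0.0, 1.0]]
handle_grip 0.91 [251.8, 144.3, 263.0, 173.8] [ 0.599 -0.282  0.187]
needle 0.72 [243.3, 143.8, 271.1, 185.1] [ 0.604 -0.276  0.178]
white_handle_end 0.79 [422.1, 260.1, 441.7, 297.2] [0.511 0.158 0.186]
```

View pics/top.png

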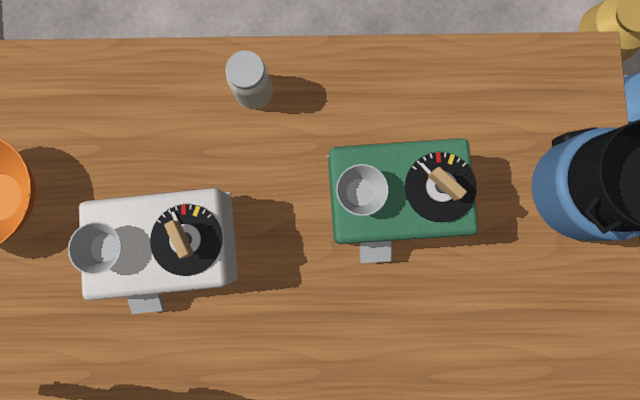

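The top view shows the green mill at right: dial centre about (441,187), red mark (438,157), yellow (451,159), and hopper at (362,190). The white mill is at left, dial about (187,240). A blue and black object stands close to the green mill at (600,185).

Run:
```python
from h import *
im=cv2.imread('pics/top.png')
a=cv2.resize(im[140:235,380:500],None,fx=5,fy=5,interpolation=cv2.INTER_CUBIC)
cv2.imwrite('pics/topc.png',a)
im,d,p=cam('top')
for u,v in [(438,157),(451,159),(421,170),(448,184),(436,188),(590,185),(625,185),(362,175),(541,185),(600,20)]: print(u,v,world(p,u,v,d[v,u]).round(3))
# bar: points with height 0.182-0.195 near dial
vv,uu=np.mgrid[140:240,395:490]
P=np.array([world(p,u,v,d[v,u]) for u,v in zip(uu.ravel(),vv.ravel())])
m=(P[:,2]>.18)&(P[:,2]<.2); B=P[m].astype(np.float32)
B=B[np.linalg.norm(B[:,:2]-np.median(B[:,:2],0),axis=1)<.05]
print(len(B),B.mean(0),cv2.minAreaRect(B[:,:2].copy()))
w=B[:,:2]-B[:,:2].mean(0);print(np.linalg.svd(w,full_matrices=False)[2])
# green ring dial: heights ~0.13-0.145 dark
I=im[vv.ravel(),uu.ravel()].astype(int)
k=(I.max(1)<60)&(P[:,2]>.12)&(P[:,2]<.16); D=P[k]
print(len(D),D[:,2].mean(),cv2.minEnclosingCircle(D[:,:2].astype(np.float32)))
```

```text
438 157 [ 0.645 -0.299  0.133]
451 159 [ 0.641 -0.322  0.136]
421 170 [ 0.621 -0.267  0.136]
448 184 [ 0.588 -0.298  0.188]
436 188 [ 0.587 -0.29   0.145]
590 185 [ 0.583 -0.533  0.19 ]
625 185 [ 0.59  -0.629  0.136]
362 175 [ 0.612 -0.16   0.141]
541 185 [ 0.601 -0.516  0.067]
600 20 [ 1.285 -1.105 -0.568]
431 [ 0.5910871  -0.3007898   0.18653843] ((0.5915435552597046, -0.30116647481918335), (0.06323198974132538, 0.0186859592795372), 45.47581481933594)
[[-0.6914113  -0.72246134]
 [-0.72246134  0.6914113 ]]
2653 0.13526582188757186 ((0.5932438373565674, -0.303117573261261), 0.0660862848162651)
```

View pics/topc.png

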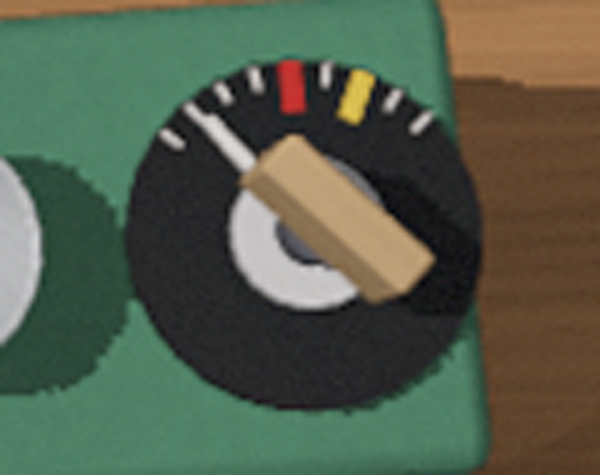

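View pics/scene.png

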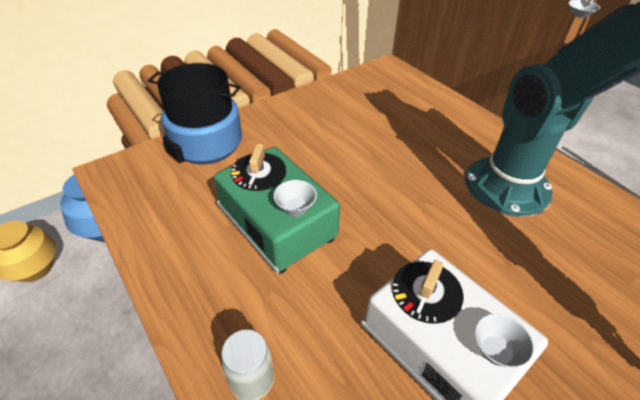

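Request:
drive_tool(motion="-0.032 -0.022 0 0;-0.032 -0.022 0 0;-0.032 -0.022 0 0;-0.032 -0.022 0 0;-0.032 -0.022 0 0;-0.032 -0.022 0 0;-0.032 -0.022 0 0;-0.032 -0.022 0 0", grip=0.0854)

```text
t: 1.12
ee_pos: [0.413, 0.4424, 0.3042]
tcp_rot: [[-0.952, 0.307, 0.0], [0.307, 0.952, 0.0], [-0.0, 0.001, -1.0]]
wrist_force: [-0.3, -0.0, -0.3]
gripper_width: 0.0856
```

Request:
drive_tool(motion="-0.032 -0.022 0 0;-0.032 -0.022 0 0;-0.032 -0.022 0 0;-0.032 -0.022 0 0;-0.032 -0.022 0 0;-0.032 -0.022 0 0;-0.032 -0.022 0 0;-0.032 -0.022 0 0")

```text
t: 1.78
ee_pos: [0.6027, 0.1964, 0.3042]
tcp_rot: [[-0.952, 0.307, 0.001], [0.307, 0.952, 0.0], [-0.0, 0.0, -1.0]]
wrist_force: [0.9, 1.1, 0.3]
gripper_width: 0.0853
```

Request:
drive_tool(motion="-0.0105 -0.0343 0 0;-0.0105 -0.0343 0 0;-0.0105 -0.0343 0 0;-0.0105 -0.0343 0 0;-0.0105 -0.0343 0 0;-0.0105 -0.0343 0 0;-0.0105 -0.0343 0 0;0 0 0 0")

```text
t: 2.45
ee_pos: [0.5972, -0.0637, 0.3045]
tcp_rot: [[-0.948, 0.319, 0.001], [0.319, 0.948, -0.006], [-0.003, -0.006, -1.0]]
wrist_force: [0.9, -1.5, -0.8]
gripper_width: 0.0851
```

Request:
drive_tool(motion="-0.0105 -0.0343 0 0;-0.0105 -0.0343 0 0;-0.0105 -0.0343 0 0;-0.0105 -0.0343 0 0;-0.0105 -0.0343 0 0;-0.0105 -0.0343 0 0;-0.0105 -0.0343 0 0;0 0 0 0")

```text
t: 3.12
ee_pos: [0.592, -0.3148, 0.3046]
tcp_rot: [[-0.948, 0.318, 0.001], [0.318, 0.948, -0.008], [-0.003, -0.008, -1.0]]
wrist_force: [-0.4, -1.4, 0.2]
gripper_width: 0.0854
```

Request:
drive_tool(motion="0 0 0 7;0 0 0 7;0 0 0 7;0 0 0 7;0 0 0 7;0 0 0 7;0 0 0 7;0 0 0 7")

```text
t: 3.78
ee_pos: [0.5946, -0.3036, 0.304]
tcp_rot: [[-0.272, 0.962, 0.0], [0.962, 0.272, 0.0], [0.0, 0.0, -1.0]]
wrist_force: [0.3, 0.1, -0.2]
gripper_width: 0.0852
```

Request:
drive_tool(motion="0 0 0 7;0 0 0 7;0 0 0 7;0 0 0 7;0 0 0 7;0 0 0 7;0 0 0 7;0 0 0 7")

```text
t: 4.45
ee_pos: [0.5947, -0.3035, 0.304]
tcp_rot: [[0.645, 0.764, 0.0], [0.764, -0.645, 0.0], [0.0, 0.0, -1.0]]
wrist_force: [-0.1, 0.2, -0.3]
gripper_width: 0.0855
```

Request:
drive_tool(motion="0 0 0 4;0 0 0 0;0 0 0 0")

```text
t: 4.7
ee_pos: [0.5947, -0.3036, 0.3038]
tcp_rot: [[0.691, 0.723, -0.0], [0.723, -0.691, -0.0], [-0.0, -0.0, -1.0]]
wrist_force: [0.1, -0.4, 0.8]
gripper_width: 0.0854
```

Run:
```python
from h import *
s=robot.sense(); R=s['tcp_rot'];print(s['t'],s['ee_pos'],R.round(3) if hasattr(R,'round') else R,np.round(s['qpos'],2),s['wrist_force'])
R=np.array(R)
im,d=robot.capture('wrist'); p=robot.camera_params('wrist'); save('w1.png',im); np.savez('w1.npz',d=d,R=R,t=s['ee_pos'],im=im)
print(p)
print(R.T@(np.array([.5915,-.3015,.226])-s['ee_pos']), 'y yaw',np.degrees(np.arctan2(R[1,1],R[0,1])))
```

```text
4.7 [ 0.59468219 -0.30355192  0.30380448] [[ 0.691  0.723 -0.   ]
 [ 0.723 -0.691 -0.   ]
 [-0.    -0.    -1.   ]] [-0.05  0.61  0.7   1.77 -0.47  0.94  0.08] [ 0.08785099 -0.3804875   0.81013208]
{'fov_y': 65.70646984690485, 'cx': 314.2561102757178, 'cy': 198.2889777118875, 'hand_eye': array([[-6.67797646e-04, -9.59627872e-01, -2.81271935e-01,
         7.08984978e-02],
       [ 9.99999407e-01, -8.82660227e-04,  6.37205788e-04,
         1.95881211e-05],
       [-8.59747984e-04, -2.81271343e-01,  9.59627893e-01,
        -7.03510497e-02],
       [ 0.00000000e+00,  0.00000000e+00,  0.00000000e+00,
         1.00000000e+00]])}
[-0.00070535 -0.00371217  0.07780486] y yaw -43.707729322363804
```

View pics/w1.png

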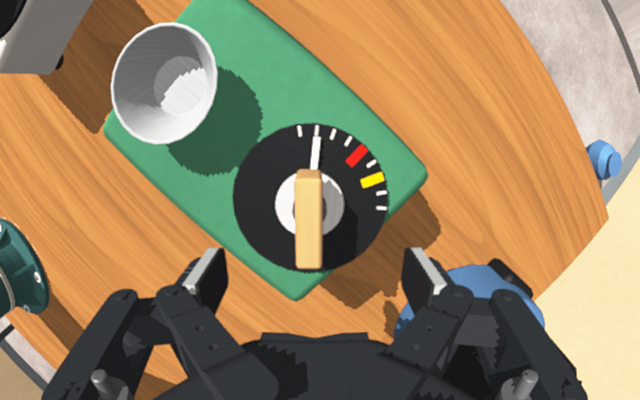

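The wrist view shows the bar at (308,220) running up the image, aligned with the tool's x. The needle is at (316,150), red at (357,156), and yellow at (372,181). I'll lower and grip.

Request:
drive_tool(motion="-0.0005 -0.0035 0.02 0;0 0 0.02 0;0 0 0.02 0;0 0 0.01 0;0 0 0.005 0;0 0 0 0")

```text
t: 5.25
ee_pos: [0.5912, -0.3019, 0.228]
tcp_rot: [[0.693, 0.721, -0.001], [0.721, -0.693, 0.001], [-0.0, -0.002, -1.0]]
wrist_force: [0.2, -0.5, -0.3]
gripper_width: 0.0855
```

Request:
drive_tool(motion="0 0 0 0;0 0 0 0;0 0 0 0;0 0 0 0;0 0 0 0;0 0 0 0;0 0 0 0;0 0 0 0", grip=0.0, newtons=50)

```text
t: 5.92
ee_pos: [0.5913, -0.3018, 0.2296]
tcp_rot: [[0.693, 0.721, -0.0], [0.721, -0.693, 0.001], [0.001, -0.001, -1.0]]
wrist_force: [-3.1, 1.5, 6.3]
gripper_width: 0.0174
```

Request:
drive_tool(motion="0 0 0 4.5;0 0 0 4.5;0 0 0 4.5;0 0 0 4.5;0 0 0 4.5;0 0 0 4.5;0 0 0 4.5;0 0 0 4.5")

```text
t: 6.58
ee_pos: [0.5915, -0.3024, 0.2296]
tcp_rot: [[0.985, 0.173, 0.0], [0.173, -0.985, -0.001], [0.0, 0.001, -1.0]]
wrist_force: [-1.8, 0.4, 4.1]
gripper_width: 0.0176
```

Request:
drive_tool(motion="0 0 0 5;0 0 0 5;0 0 0 5;0 0 0 5;0 0 0 5;0 0 0 5;0 0 0 5;0 0 0 5")

```text
t: 7.25
ee_pos: [0.5914, -0.303, 0.2296]
tcp_rot: [[0.865, -0.501, 0.0], [-0.501, -0.865, -0.002], [0.001, 0.002, -1.0]]
wrist_force: [-1.8, -0.5, 2.6]
gripper_width: 0.0173
```

Request:
drive_tool(motion="0 0 0 0;0 0 0 0;0 0 0 0")

```text
t: 7.5
ee_pos: [0.5913, -0.3031, 0.2296]
tcp_rot: [[0.867, -0.498, 0.0], [-0.498, -0.867, -0.002], [0.001, 0.002, -1.0]]
wrist_force: [-2.1, -0.4, 5.0]
gripper_width: 0.0174
```

```bash
cat >> h.py <<'E'
C=np.array([.592,-.302])
def polar(tag):
    """unwrap the wrist picture onto the dial plane, angle from world x, left = ccw"""
    s=robot.sense(); R=np.array(s['tcp_rot']); im,d=robot.capture('wrist'); p=robot.camera_params('wrist'); save(tag+'.png',im)
    f=200/np.tan(np.radians(p['fov_y'])/2)
    T=np.eye(4);T[:3,:3]=R;T[:3,3]=s['ee_pos'];T=np.linalg.inv(T@p['hand_eye'])
    a=np.radians(np.arange(90,-90,-.25)); r=np.arange(.0,.07,.0005)
    A,Rr=np.meshgrid(a,r)
    P=np.stack([C[0]+Rr*np.cos(A),C[1]+Rr*np.sin(A),0*A+.136,0*A+1],-1)@T.T
    th=np.arctan2(np.hypot(P[...,0],P[...,1]),P[...,2]); ph=np.arctan2(P[...,1],P[...,0])
    o=cv2.remap(im,(p['cx']+f*th*np.cos(ph)).astype(np.float32),(p['cy']+f*th*np.sin(ph)).astype(np.float32),cv2.INTER_LINEAR)
    o=o[::-1]; save(tag+'p.png',cv2.resize(o,None,fx=1,fy=2))
    h=o.astype(int); rr=r[::-1]
    red=(h[...,0]>130)&(h[...,1]<70)&(h[...,2]<70); yel=(h[...,0]>150)&(h[...,1]>130)&(h[...,2]<90); 
    ring=(rr>.036)&(rr<.046); wh=(h[ring].min(-1)>130)
    deg=np.degrees(a)
    for n,m in [('red',red),('yel',yel),('needle',wh)]: 
        c=m.sum(0); print(n,c.sum(),(c*deg).sum()/max(c.sum(),1), deg[c>0][[0,-1]] if c.any() else '')
    print(s['t'],s['ee_pos'],'tool x yaw',np.degrees(np.arctan2(R[1,0],R[0,0])),s['wrist_force'],s['gripper_width'])
    return o
E
python3 -c "
from h import *
polar('w2')
a=cv2.imread('pics/w2.png');b=cv2.imread('pics/w2p.png');b=cv2.copyMakeBorder(b,0,0,0,0,0);a=cv2.copyMakeBorder(a[:300],0,0,0,b.shape[1]-640,0);cv2.imwrite('pics/w2c.png',np.vstack([a,b]))"
```

```text
red 1423 2.6496837666900914 [ 8.   -2.75]
yel 1115 -9.235201793721973 [ 90.  -85.5]
needle 734 -24.034059945504087 [-19.25 -29.25]
7.5 [ 0.5913167  -0.30309407  0.22960576] tool x yaw -29.856058228033124 [-2.09729835 -0.35614642  4.96211499] 0.017397377068139312
```

View pics/w2c.png

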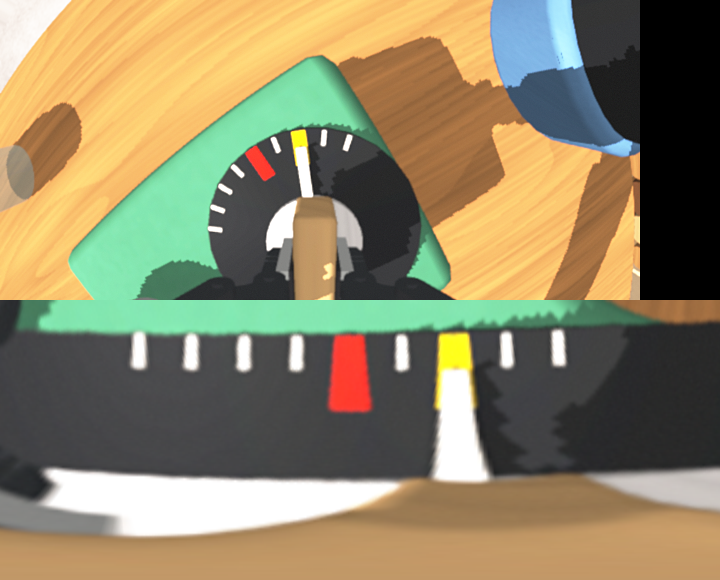

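The needle now stands on the yellow mark: polar view at column 455, against 350 for red, which is 0.466 rad past red. I'll turn it back by 16° of slack plus 26.5°.

Request:
drive_tool(motion="0 0 0 -5;0 0 0 -5;0 0 0 -5;0 0 0 -5;0 0 0 -5;0 0 0 -5;0 0 0 -5;0 0 0 -3")

```text
t: 8.22
ee_pos: [0.5915, -0.3024, 0.2296]
tcp_rot: [[0.989, 0.145, 0.001], [0.145, -0.989, 0.0], [0.001, -0.0, -1.0]]
wrist_force: [-2.0, 0.7, 4.9]
gripper_width: 0.0174
```

Request:
drive_tool(motion="0 0 0 -2.5;0 0 0 -2;0 0 0 0;0 0 0 0;0 0 0 0")

```text
t: 8.63
ee_pos: [0.5915, -0.3024, 0.2296]
tcp_rot: [[0.976, 0.219, 0.001], [0.219, -0.976, 0.0], [0.001, 0.0, -1.0]]
wrist_force: [-1.5, 0.6, 5.6]
gripper_width: 0.0173
```

```bash
python3 -c "
from h import *
polar('w3')"
```

```text
red 702 1.6545584045584045 [ 6.75 -2.5 ]
yel 1525 -23.821147540983606 [ -2.5 -33. ]
needle 730 3.21986301369863 [ 8.25 -2.  ]
8.6333 [ 0.59152796 -0.30237292  0.22956426] tool x yaw 12.623097298499484 [-1.49820325  0.5576847   5.60113289] 0.017342251499602557
```

View pics/w3p.png

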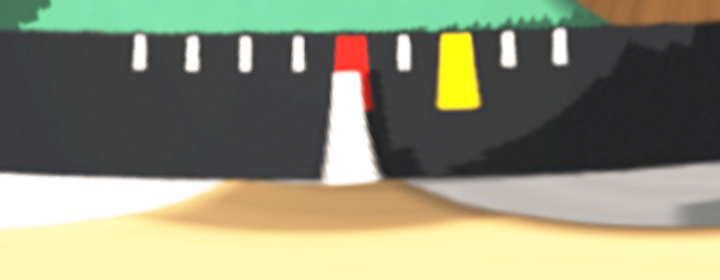

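The needle is on red (column 350), about 1° anticlockwise of it, with the slack on the anticlockwise side. I'll release and lift.

Request:
drive_tool(motion="0 0 0 0;0 0 0 0;0 0 0 0;0 0 0 0;0 0 0 0;0 0 0 0;0 0 0 0;0 0 0 0", grip=0.08)

```text
t: 9.35
ee_pos: [0.5915, -0.3021, 0.2289]
tcp_rot: [[0.976, 0.219, 0.0], [0.219, -0.976, 0.0], [0.0, 0.0, -1.0]]
wrist_force: [0.1, -0.8, 0.2]
gripper_width: 0.0803
```

Request:
drive_tool(motion="0 0 -0.015 0;0 0 -0.02 0;0 0 -0.02 0;0 0 -0.02 0;0 0 -0.02 0;0 0 0 0;0 0 0 0;0 0 0 0")

```text
t: 10.02
ee_pos: [0.5913, -0.3017, 0.3238]
tcp_rot: [[0.976, 0.219, -0.0], [0.219, -0.976, 0.001], [-0.0, -0.001, -1.0]]
wrist_force: [-0.8, -0.7, -0.5]
gripper_width: 0.0799
```

```bash
python3 -c "
from h import *
polar('w4')"
```

```text
red 623 1.7776886035313002 [ 6.5  -2.25]
yel 1852 -18.892143628509718 [ 28.75 -89.75]
needle 742 3.2826819407008085 [ 8.5  -1.75]
10.0167 [ 0.59126275 -0.30173309  0.32384379] tool x yaw 12.643456726389903 [-0.75367476 -0.66020017 -0.46383823] 0.07994720886259504
```

View pics/w4.png

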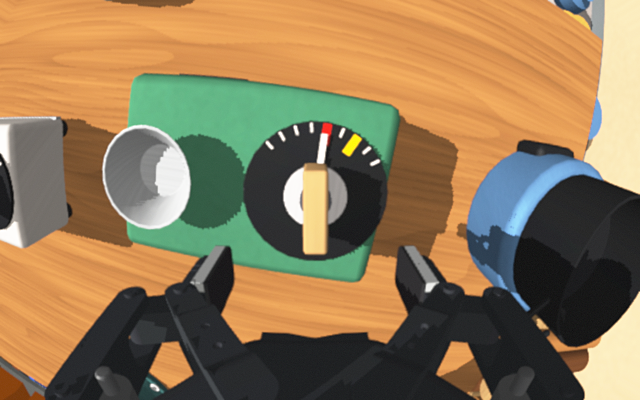

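The gripper is clear. The needle (323,148) is on red (327,129), and the bar (314,208) is still turned anticlockwise of the needle.

```bash
python3 -c "
from cell import robot
print(robot.job_done())"
```

```text
the job is handed in; nothing more can be done
None
```

The green mill is set and the job is handed in; no verdict was reported. I turned the handle clockwise until the needle stood on the yellow mark (about 0.47 rad past red). I then turned it back about 42.5° anticlockwise onto red, let go and lifted clear.

- **Needle:** in the last wrist picture it stands within about 1.5° of the red mark.
- **Slack:** the handle lies about 9° (0.16 rad) anticlockwise of the needle. That is slightly over the 0.14 limit, which is measuring error.
- **Robot:** it touches nothing, and the clock read about 10 s of the 38 s allowed.
- **White mill:** I didn't touch its handle. The path ran well above it, but I did not measure it again at the end.

No check failed. In the later pictures the automatic colour finder gave poor readings for yellow and slightly skewed ones for red, because the needle covered part of the marks or other things matched. I judged the needle against the marks in the pictures instead.

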